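Lock the bayonet lid onto the nut mill

TASK

Close the nut mill on the stall counter with its bayonet lid, the one with the straight wing grip: let the lid into the mouth with its lugs in the two keyways, press it in against the spring, twist it clockwise (seen from above) to the stop and let it spring up into its lock notches. Press and twist no harder than the spring and the stop need, and leave the lid locked, level and let go; do not knock the mill with the arm or disturb the other things on the counter.

Things in the scene. Friction and masses are not known exactly. Their poses are not given: they have to be found in the camera images.
- mill: White round nut mill fixed to the counter, 150 mm across, its body 66 mm high; a screwed aluminium collar of 84 mm diameter stands out of its top, with a flat rim; a grey control panel with knob and rocker sticks out to 90 mm from the axis on its -x side. Origin: centre of its underside; z up, x points away from the panel.
- mouth (a point): Point on the axis of the mill's mouth (bore 51 mm), 105 mm above the counter; axes as the mill's. The collar is screwed in to suit the last grind: its rim stands anywhere from 100 to 110 mm above the counter, which is NOT measured; find it by feel. In the bore a damped sprung plate (32 mm across) rests 14 mm below the rim: it gives at 3 N, then 1 N per mm, travel 10 mm.
- keyway (a point): Point over one of the two entry keyways, 29 mm from the mouth's axis, 105 mm above the counter. They are about 14 mm wide, cut 6.5 mm into the bore's edge, opposite each other, 0.8 rad counter-clockwise (seen from above) from the mill's +x and -x. A round dot on the rim stands beside each.
- notch (a point): Point over the lock notch at +x (the other at -x), 29 mm from the mouth's axis, 105 mm above the counter; a small bar on the rim marks each. The notches are hidden: the lugs' tracks run under the rim from a keyway 0.8 rad clockwise to a notch and end there at a stop (play about 0.1 rad). The lip over a track is 13 mm thick, over a notch 9 mm: there the lug rises 4 mm.
- lid: The mill's loose lid, 0.10 to 0.21 kg, standing on its plug. From below: aluminium plug, 48 mm diameter, 23 mm high, lower edge bevelled 3 mm; steel flange, 66 mm diameter, from 23 to 28 mm height; black wing grip on top, up to 58 mm. Origin: centre of the plug's underside; x along the wing grip and lugs, z up. Half a turn leaves it the same.
- lid_grip (a point): Middle of the lid's wing grip, 45 mm above the lid's underside. The grip is 46 mm long (lid's x), 14 mm thick (lid's y) and 30 mm high, standing on the flange from 28 to 58 mm above the underside.
- lid_lug (a point): Outer face of one of the lid's two lugs, 30 mm from the axis, in line with the wing grip (lid's +x; the other at -x). Lugs are 10 mm wide, 3 to 8 mm above the underside. Underside below the rim: 14 mm resting on the plate; 23 mm when the flange meets the rim (12 N of spring); the lugs pass under the lip only beyond 21 mm; 17 mm when locked (flange 6 mm above the rim, 6 N).
- jar_lid: Not needed, leave alone: plain round steel lid of a storage jar, 84 mm diameter, with a round black knob, 40 mm high, no lugs. It lies on the counter on the other side of the mill from the lid. Origin: centre of its underside.
- scoop: Bystander: small steel scoop with a wooden handle, lying on the counter to the left of the mill, 22 mm high, about 165 mm long.
- brush: Bystander: hand brush lying on the counter to the right of the mill.
- jar: Bystander: closed glass jar, 68 mm diameter, 85 mm high, beyond and to the left of the mill.
- cup: Bystander: steel cup, 72 mm diameter, 60 mm high, beyond and to the right of the mill.
- weight: Bystander: brass scale weight, 40 mm diameter, 35 mm high, beyond the mill to the right.
Things that resemble listed ones, but are neither listed nor needed, are in the scene too. What is shaped like the lid but blue is not meant.

How it is judged:
By the outcome, as a careful person would: the job done as asked, in the order asked, and still so for the second after the job is handed in, with the robot touching nothing.
It also fails if it takes over 64 s, if anything falls off the work surface, if the arm or the gripper's body presses on something with over 40 N, if the wrist force passes 120 N, or if a joint passes its speed limit or range.

ROBOT

A 7-joint arm with a two-finger parallel gripper is mounted at the origin on the work surface. World frame = base frame: x ahead of the robot, y to its left, z up, the work surface at z = 0. Lengths are in mm, angles in rad, forces in N, time in s.
With the tool pointing down it reaches from about 350 to 900 mm from the base axis. Payload 8.1 kg.
Tool frame: the origin (TCP) lies on the centre line of the jaws, within the pads' length; the fingertips stand 8 mm ahead of it and the grasp point (between the pads) lies 11 mm behind it; z points along the fingers, y is the line along which they close (so a half turn about z gives the same grasp; the last joint's range is limited). The gripper opens to 85 mm and grips with 20 to 120 N. Pads are 22 mm wide; open, the fingers measure 114 mm over their backs; the gripper's body (76 mm by 85 mm) begins 54 mm behind the grasp point. The pads swing forward as they close: fully open they stand 13 mm farther back than shut.
Start: joints at [1.101, 0.434, 0.025, 1.573, -0.012, 1.134, -0.075], TCP at [224.122, -583.448, 209.223] pointing down, gripper open.
Joint ranges: [-2.62, 2.62], [-0.44, 2.09], [-1.27, 1.32], [0.08, 2.57], [-1.32, 4.46], [0.12, 2], [-2.74, 2.74]. Speed limits (rad/s): [2.22, 2.22, 3.01, 3.01, 3.14, 3.14, 3.14].

INTERFACE

Orientations are given as [roll, pitch, yaw] about the fixed x, y, z axes, in that order (R = Rz(yaw) Ry(pitch) Rx(roll)).
In Python, from station import r gives the robot as it stands.
- The arm moves only by the tool apply_moves, never from a script. Its argument "increments" is a list of rows, each a list of 5 numbers: the shift along the tool's x, y, z in mm, then the turn about the tool's z in rad, then the closure, from 0 (fully open) to 1 (shut). In form: [[tx, ty, tz, twist, hand], ...]. A call has exactly 5 rows; each row is the pose to reach, as a shift and turn from the pose commanded when the call began, along the tool's axes at that moment; what a row does not reach only later rows make up. A row lasts 1/10 s, in which the tool goes at most 50 mm and 8.59 degrees, less where a joint would pass 70% of its speed; a pose out of reach is approached as far as the arm can. A call with a gripper value outside its range is refused whole. The fingers move at their own pace and stop on an object; "newtons" is the grip in N (left out, the last holds). Time passes only in rows, so rows that repeat a pose let the fingers close, or fill a call up. It gives the time, the measured TCP pose, the force, the opening and the grip force at its end, in the units of the state.
- r.get_state(): the state, without advancing time (a new reading comes with each control period).
- r.read_camera(name): name is "side" or "top" or "wrist"; returns the picture (420x560x3 uint8, red, green, blue); there is no depth.
- r.camera_model(name): a dict with "fx", "fy", "cx", "cy" (pixels), "R" (3x3) and "t" (3): a world point X has camera coordinates R X + t. Camera axes: x right, y down, z forward; pixel columns grow to the right and rows downward; lengths in mm; the calibration is good to about 2 mm. A picture is of the moment at which its call begins: read the wrist's pose just before it. camera_model takes no time and is no camera call; for the wrist camera it gives the pose at the moment of the call.
- r.close_job(): hands the job in; it is judged then, once.
The state is a dict: "time": time; "joint_pos": joint angles; "joint_velocities": joint speeds; "tau": joint torques, N m; "position": TCP position; "tcp_rot": TCP orientation; "force": force on the tool from outside, world axes, zero at the start; "ft_torque": the same for the moment, N m; "finger_gap": finger opening in mm; "gripper_force": force on a finger pad.
Only numpy, scipy, OpenCV 4.12 (cv2) and the standard library are available. Lean on these libraries where they do the work, as an engineer would, in place of code of your own. Each camera call takes 0.05 s, during which the arm holds its last target. There are 200 camera calls.

## Working session

There is one attempt and no reset: what is moved stays moved. The work goes in short steps, Python scripts to look and compute and a tool call to move; the robot and the scene stay as the last step left them, time stands still between calls to the robot, and variables do not carry over. Pictures are saved under pics/ and viewed, at most 10 in all, crops included, and the job is handed in when it is done.

Besides the shell and the picture viewer there is one more tool, called after "Emit:" by a JSON object that holds its "method" and its "body". apply_moves: Moves the arm, as the interface text tells. Its arguments: {"type":"object","properties":{"increments":{"type":"array"},"newtons":{"type":"number"}},"required":["increments"]}

```bash
mkdir -p pics; ls
python3 - <<'E'
from station import r
import cv2,numpy as np
s=r.get_state();print(s)
for n in ("top","side"):
    im=r.read_camera(n);cv2.imwrite(f"pics/{n}0.png",im[:,:,::-1]);m=r.camera_model(n);print(n,m)
E
```

```text
pics
{'time': 0.0, 'joint_pos': array([ 1.10139367,  0.435207  ,  0.02493741,  1.57409424, -0.01160965,
        1.13400179, -0.07509214]), 'joint_velocities': array([ 1.79732262e-04, -9.96668298e-04,  9.19191722e-05,  4.88942084e-04,
        2.93639348e-04, -1.00123193e-03,  3.95626963e-04]), 'tau': array([-6.33829150e-04, -6.70474005e+01,  1.02443554e+00, -3.16217172e+01,
        1.54943636e-02,  1.24001614e-02,  6.33537596e-07]), 'position': array([ 223.91826972, -582.93218628,  208.43661659]), 'tcp_rot': array([-3.14003152e+00,  1.18216782e-04,  3.66768997e-01]), 'force': array([-0.97971913,  0.68407495, -1.32330176]), 'ft_torque': array([-0.04493099,  0.03776163, -0.02324157]), 'gripper_force': 0.0, 'finger_gap': 85.60727890278832}
top {'fx': 420.54552079080173, 'fy': 420.54552079080173, 'cx': 281.8273849264481, 'cy': 213.86621350819212, 'R': array([[ 0.00648898, -0.99980169,  0.01882774],
       [-0.98215183, -0.00991152, -0.1878285 ],
       [ 0.18797787, -0.01727288, -0.98202137]]), 't': array([  4.48463977, 530.1810719 , 999.5977415 ])}
side {'fx': 479.1054824332777, 'fy': 479.1054824332777, 'cx': 278.818840369009, 'cy': 207.40381103648278, 'R': array([[-0.99519896, -0.09604328, -0.01883415],
       [-0.02985039,  0.48112193, -0.87614533],
       [ 0.0932094 , -0.87137671, -0.48167897]]), 't': array([ 537.31727723,   74.4783274 , 1006.56618344])}
```

View pics/top0.png

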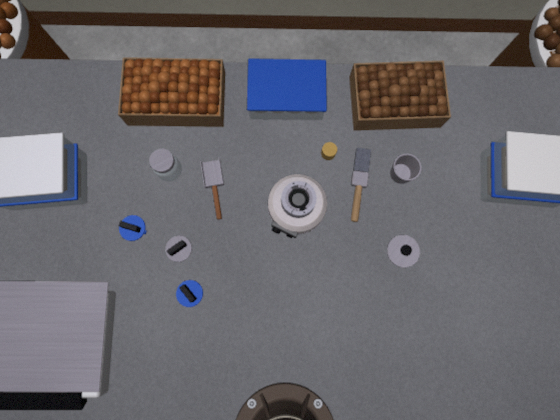

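View pics/side0.png

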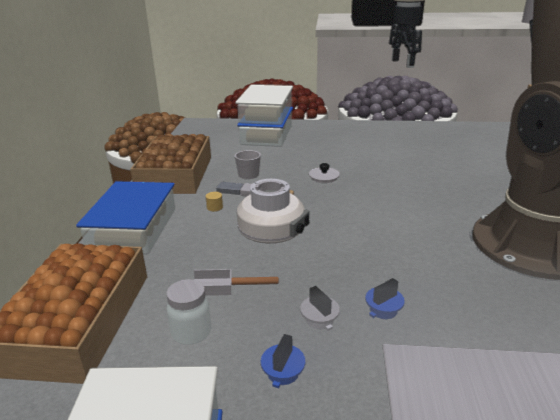

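Top view: the candidates are a grey lid with a black wing (178,248), blue lids at (132,228) and (190,293), and the jar lid with a round knob (404,251). I choose the grey winged one at (178,248). The mill is at (298,200), with its panel toward the bottom-left (285,232). The side view agrees: grey lid at (320,307), blue ones at (385,298) and (283,360).

```bash
cat > h.py <<'E'
import cv2,numpy as np
from station import r
def ray(m,u,v,z):
    R=np.array(m["R"]);t=np.array(m["t"]);C=-R.T@t
    d=R.T@np.array([(u-m["cx"])/m["fx"],(v-m["cy"])/m["fy"],1.]);return C+d*(z-C[2])/d[2]
def px(m,X):
    c=np.array(m["R"])@np.array(X,float)+np.array(m["t"]);return m["fx"]*c[0]/c[2]+m["cx"],m["fy"]*c[1]/c[2]+m["cy"]
E
python3 - <<'E'
from h import *
m=r.camera_model("top");im=cv2.imread("pics/top0.png")
print("lid",ray(m,178,248,28),"mill",ray(m,298,198,105))
a=cv2.resize(im[223:273,153:203],(390,390),interpolation=cv2.INTER_CUBIC)
b=cv2.resize(im[165:240,260:335],(390,390),interpolation=cv2.INTER_CUBIC)
cv2.imwrite("pics/c1.png",np.hstack([a,b]))
E
```

```text
lid [444.89751546 267.45814827  28.        ] mill [558.51130401 -28.45175278 105.        ]
```

View pics/c1.png

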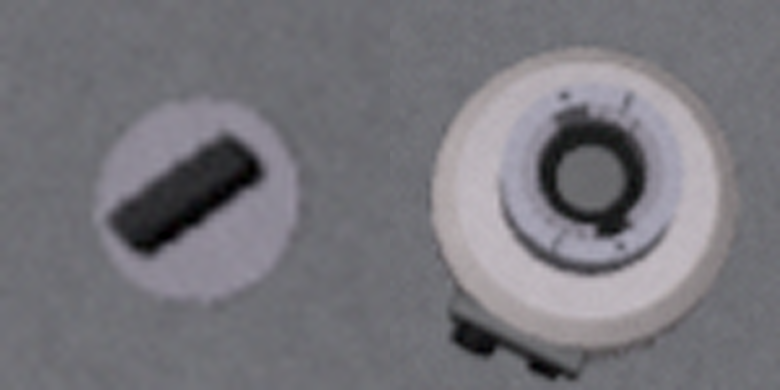

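Crop: grey lid with a plain straight black wing (about (185,190)), which is the right one. On the mill rim there are dots at (565,95) and (620,245), bars at (628,100) and (557,240), and keyway gaps at about (572,112) and (608,230).

```bash
cat >> h.py <<'E'
from scipy.spatial.transform import Rotation as Ro
def tool(s): return Ro.from_euler('xyz',s["tcp_rot"]).as_matrix()
def rel(s,p,yaw=None):
    d=tool(s).T@(np.array(p)-s["position"])
    tw=None if yaw is None else -(((yaw-s["tcp_rot"][2])+np.pi/2)%np.pi-np.pi/2)
    return np.round(d,1),tw
E
python3 - <<'E'
from h import *
s=r.get_state();m=r.camera_model("wrist");R=np.array(m["R"]);C=-R.T@np.array(m["t"]);T=tool(s)
print("cam in tool",T.T@(C-s["position"]),"fwd",T.T@R[2],"xaxis",T.T@R[0],m["fx"])
m=r.camera_model("top");im=cv2.imread("pics/top0.png")
# lid: wing dark blob
g=im[223:273,153:203].max(2);k=(g<70).astype(np.uint8);n,l,st,c=cv2.connectedComponentsWithStats(k)
i=1+st[1:,4].argmax();ys,xs=np.where(l==i);print("n",st[i],c[i])
P=np.array([ray(m,x+153,y+223,52)[:2] for x,y in zip(xs,ys)]);ce=P.mean(0)
w,v=np.linalg.eigh(np.cov(P.T));print("wing",ce,np.arctan2(v[1,1],v[0,1]),np.sqrt(12*w))
o=lambda x,y:((x-390)*75/390+260-.4,y*75/390+165-.4)
for z in(100,110):
  q={n:ray(m,*o(*p),z)[:2] for n,p in dict(d1=(565,95),d2=(620,245),b1=(628,100),b2=(557,240)).items()}
  print(z,(q['d1']+q['d2'])/2,(q['b1']+q['b2'])/2,np.arctan2(*(q['b1']-q['b2'])[::-1]),np.arctan2(*(q['d1']-q['d2'])[::-1]))
lid=np.array([*ce,205]);mill=np.array([*((q['d1']+q['d2'])/2),205])
print(rel(s,mill),rel(s,lid))
E
```

```text
cam in tool [  81.90045844   -0.37162221 -165.06135212] fwd [-3.19852312e-01 -9.00342951e-04  9.47466985e-01] xaxis [2.43563646e-04 9.99999437e-01 1.03248647e-03] 370.4788813742265
n [ 15  18  19  15 132] [23.68181818 24.6969697 ]
wing [443.07128819 265.20845907] 2.1812083697061415 [17.27920049 45.06324649]
100 [561.64530882 -29.95680211] [561.63612101 -30.14378548] -0.45811563672454936 0.34390039883361057
110 [559.31269733 -29.37623   ] [559.30360317 -29.56130756] -0.4581156367245485 0.3439003988336108
(array([ 511.6, -396.5,    4. ]), None) (array([ 508.7, -713.2,    4.5]), None)
```

Emit:
{"method": "apply_moves", "body": {"increments": [[34,-26.5,0,0,0],[68,-53,0,0,0],[102,-79,0,0,0],[136,-106,0,0,0],[170,-132,0,0,0]], "newtons": 40}}

```text
time: 0.6
position: [335.9, -397.4, 209.0]
tcp_rot: [-3.141, 0.0, 0.367]
force: [1.1, -0.8, -0.3]
finger_gap: 85.3
gripper_force: 0.0
```

Emit:
{"method": "apply_moves", "body": {"increments": [[34,-26.5,0,0,0],[68,-53,0,0,0],[102,-79,0,0,0],[136,-106,0,0,0],[170,-132,0,0,0]]}}

```text
time: 1.1
position: [447.2, -213.4, 209.1]
tcp_rot: [-3.141, 0.0, 0.367]
force: [0.3, -0.1, 0.6]
finger_gap: 85.6
gripper_force: 0.0
```

Emit:
{"method": "apply_moves", "body": {"increments": [[34,-26.5,0,0,0],[68,-53,0,0,0],[102,-79,0,0,0],[136,-106,0,0,0],[172,-132,0,0,0]]}}

```text
time: 1.6
position: [560.4, -28.7, 209.0]
tcp_rot: [3.142, 0.001, 0.366]
force: [0.6, 0.0, 0.6]
finger_gap: 85.3
gripper_force: 0.0
```

Emit:
{"method": "apply_moves", "body": {"increments": [[0,0,0,0,0],[0,0,0,0,0],[0,0,0,0,0],[0,0,0,0,0],[0,0,0,0,0]]}}

```text
time: 2.1
position: [559.7, -31.5, 209.3]
tcp_rot: [3.141, 0.0, 0.365]
force: [-0.2, 0.1, 0.1]
finger_gap: 85.2
gripper_force: 0.0
```

Run:
```python
from h import *
import pickle
s=r.get_state();m=r.camera_model("wrist");im=r.read_camera("wrist")
cv2.imwrite("pics/w1.png",im[:,:,::-1]);pickle.dump((s,m),open("w1.pkl","wb"));print(s["position"],s["tcp_rot"],s["joint_pos"],s["force"])
```

```text
[559.7030267  -31.50816969 209.28424642] [3.14116800e+00 2.15449673e-04 3.64750241e-01] [ 0.16153317  0.34904797 -0.26744258  1.71500895  0.10257386  1.0912612
 -1.34398623] [-0.16985363  0.08224938  0.07302338]
```

View pics/w1.png

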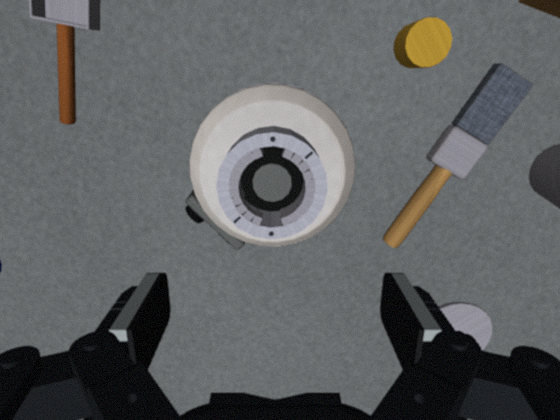

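Wrist view: mouth at about (272,186), dots at (272,139) and (271,233), bars at (309,155) and (237,219), keyways lined up vertically. I'll look again from half a turn away, so that any camera offset cancels out.

Emit:
{"method": "apply_moves", "body": {"increments": [[0,0,0,-0.14,0],[0,0,0,-0.28,0],[0,0,0,-0.42,0],[0,0,0,-0.56,0],[0,0,0,-0.7,0]]}}

```text
time: 2.65
position: [560.0, -30.8, 209.4]
tcp_rot: [3.141, 0.0, 1.072]
force: [-0.8, 1.0, -0.4]
finger_gap: 85.1
gripper_force: 0.0
```

Emit:
{"method": "apply_moves", "body": {"increments": [[0,0,0,-0.14,0],[0,0,0,-0.28,0],[0,0,0,-0.42,0],[0,0,0,-0.56,0],[0,0,0,-0.7,0]]}}

```text
time: 3.15
position: [559.9, -30.9, 209.3]
tcp_rot: [3.142, 0.0, 1.772]
force: [0.3, -0.4, -0.2]
finger_gap: 85.5
gripper_force: 0.0
```

Emit:
{"method": "apply_moves", "body": {"increments": [[0,0,0,-0.14,0],[0,0,0,-0.28,0],[0,0,0,-0.42,0],[0,0,0,-0.56,0],[0,0,0,-0.7,0]]}}

```text
time: 3.65
position: [559.9, -30.9, 209.3]
tcp_rot: [-3.141, 0.0, 2.471]
force: [-0.0, 0.5, 0.5]
finger_gap: 85.4
gripper_force: 0.0
```

Emit:
{"method": "apply_moves", "body": {"increments": [[0,0,0,-0.14,0],[0,0,0,-0.28,0],[0,0,0,-0.42,0],[0,0,0,-0.56,0],[0,0,0,-0.7,0]]}}

```text
time: 4.15
position: [559.9, -30.9, 209.3]
tcp_rot: [-3.141, 0.0, -3.112]
force: [0.2, -0.7, -0.4]
finger_gap: 85.4
gripper_force: 0.0
```

Emit:
{"method": "apply_moves", "body": {"increments": [[0,0,0,-0.14,0],[0,0,0,-0.28,0],[0,0,0,-0.32,0],[0,0,0,-0.32,0],[0,0,0,-0.32,0]]}}

```text
time: 4.65
position: [560.0, -30.7, 209.2]
tcp_rot: [-3.141, -0.0, -2.799]
force: [0.7, -0.1, 0.1]
finger_gap: 85.2
gripper_force: 0.0
```

Run:
```python
from h import *
import pickle
s=r.get_state();m=r.camera_model("wrist");im=r.read_camera("wrist")
cv2.imwrite("pics/w2.png",im[:,:,::-1]);pickle.dump((s,m),open("w2.pkl","wb"));print(s["time"],s["position"],s["tcp_rot"],s["joint_pos"])
a=cv2.resize(cv2.imread("pics/w1.png")[120:260,200:340],(400,400),interpolation=cv2.INTER_CUBIC)
u,v=map(int,px(m,(560,-30,105)));print(u,v);u0,v0=max(u-70,0),max(v-70,0);print(u0,v0)
b=cv2.resize(cv2.imread("pics/w2.png")[v0:v0+140,u0:u0+140],(400,400),interpolation=cv2.INTER_CUBIC)
cv2.imwrite("pics/c2.png",np.hstack([a,b]))
```

```text
4.65 [560.01388256 -30.65082194 209.21705455] [-3.14142115e+00 -5.49220685e-05 -2.79877842e+00] [ 0.62141407  0.50036667 -0.95572724  1.67752906  0.43530483  1.19324008
  1.47232335]
274 191
204 121
```

View pics/c2.png

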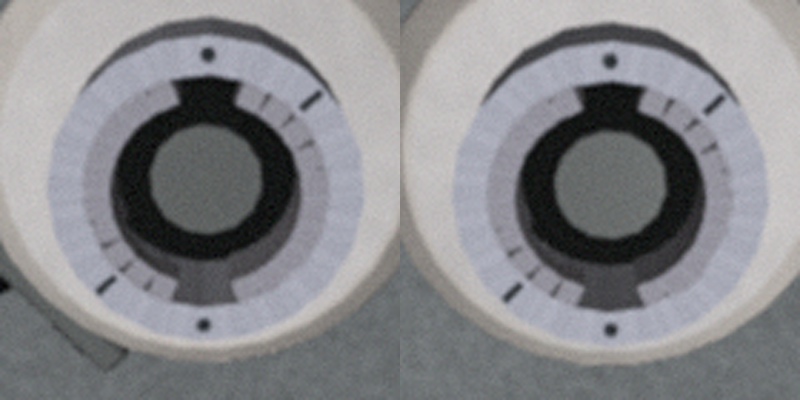

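Crop: in view 1 the dots are at (208,55) and (204,325), in view 2 at (210,61) and (210,330). The keyways are clear, lined up with the dots. Next I compute the mouth position with the camera bias cancelled.

Run:
```python
from h import *
import pickle
from scipy.optimize import least_squares
V=[]
for f,(ou,ov),pts in(("w1",(200,120),[(208,55),(204,325),(313,100),(106,286)]),("w2",(204,121),[(210,61),(210,330),(314,105),(113,292)])):
    s,m=pickle.load(open(f+".pkl","rb"));im=cv2.imread(f"pics/{f}.png").min(2).astype(float);Q=[]
    for x,y in pts:
        u,v=int(round(ou+x*.35-.3)),int(round(ov+y*.35-.3));w=im[v-3:v+4,u-3:u+4];k=np.clip(np.median(w)-15-w,0,None)
        yy,xx=np.mgrid[v-3:v+4,u-3:u+4];Q.append(((k*xx).sum()/k.sum(),(k*yy).sum()/k.sum()))
    V.append((s,m,Q))
# ring brightness outer contour diameter via dot spacing: print mid and separations per height
for z in(100,105,110):
    mids=[]
    for s,m,Q in V:
        P=[ray(m,*q,z)[:2] for q in Q];mid=sum(P)/4
        mids.append(mid);d=P[0]-P[1];b=P[2]-P[3]
        print(z,mid.round(1),"dotdia %.1f bardia %.1f"%(np.hypot(*d),np.hypot(*b)),"ang",np.arctan2(d[1],d[0]).round(3),np.arctan2(b[1],b[0]).round(3))
    e=(mids[0]-mids[1])/2
    print("  mean",((mids[0]+mids[1])/2).round(2),"bias in tool(w1)",(tool(V[0][0]).T[:2,:2]@e).round(2))
for s,m,Q in V: # collar outer ellipse -> centre, major axis
    im=cv2.imread("pics/w1.png" if m is V[0][1] else "pics/w2.png");c=np.mean(Q,0)
    print(c.round(1),s["position"].round(1))
s=r.get_state();print(rel(s,(443.1,265.2,209),2.181))
```

```text
100 [558.5 -28.6] dotdia 76.2 bardia 76.3 ang 0.347 -0.453
100 [560.7 -27.8] dotdia 76.0 bardia 76.2 ang -2.794 2.687
  mean [559.59 -28.19] bias in tool(w1) [-1.18 -0.01]
105 [559.9 -28.1] dotdia 74.8 bardia 74.9 ang 0.347 -0.453
105 [559.3 -28.3] dotdia 74.6 bardia 74.8 ang -2.794 2.687
  mean [559.58 -28.22] bias in tool(w1) [0.33 0.01]
110 [561.3 -27.6] dotdia 73.4 bardia 73.5 ang 0.347 -0.453
110 [557.8 -28.9] dotdia 73.2 bardia 73.4 ang -2.794 2.687
  mean [559.57 -28.25] bias in tool(w1) [1.85 0.04]
[272.1 186.5] [559.7 -31.5 209.3]
[277.7 189.5] [560.  -30.7 209.2]
(array([1.060e+01, 3.179e+02, 2.000e-01]), np.float64(1.3037108470262808))
```

Emit:
{"method": "apply_moves", "body": {"increments": [[1,32,0,0,0],[2,64,0,0,0],[3,96,0,0,0],[4,128,0,0,0],[5,159,0,0,0]]}}

```text
time: 5.2
position: [501.0, 118.8, 209.4]
tcp_rot: [-3.141, 0.0, -2.798]
force: [-0.1, 0.3, 0.1]
finger_gap: 85.2
gripper_force: 0.0
```

Emit:
{"method": "apply_moves", "body": {"increments": [[1,32,0,0,0],[2,64,0,0,0],[3,96,0,0,0],[4,128,0,0,0],[5.6,159,0,0,0]]}}

```text
time: 5.7
position: [442.0, 266.6, 209.4]
tcp_rot: [-3.141, 0.001, -2.798]
force: [1.2, -0.9, 0.3]
finger_gap: 85.2
gripper_force: 0.0
```

Emit:
{"method": "apply_moves", "body": {"increments": [[0,0,0,0.14,0],[0,0,0,0.28,0],[0,0,0,0.42,0],[0,0,0,0.56,0],[0,0,0,0.7,0]]}}

```text
time: 6.2
position: [442.5, 265.5, 209.4]
tcp_rot: [3.142, 0.0, 2.78]
force: [-0.7, 0.1, 0.1]
finger_gap: 85.1
gripper_force: 0.0
```

Emit:
{"method": "apply_moves", "body": {"increments": [[0,0,0,0.14,0],[0,0,0,0.28,0],[0,0,0,0.42,0],[0,0,0,0.6,0],[0,0,0,0.6,0]]}}

```text
time: 6.7
position: [442.5, 265.5, 209.5]
tcp_rot: [3.141, 0.0, 2.182]
force: [0.3, 0.3, -0.1]
finger_gap: 85.0
gripper_force: 0.0
```

Run:
```python
from h import *
import pickle
s=r.get_state();m=r.camera_model("wrist");im=r.read_camera("wrist")[:,:,::-1]
cv2.imwrite("pics/w3.png",im);pickle.dump((s,m),open("w3.pkl","wb"));print(s["time"],s["position"],s["tcp_rot"],s["joint_pos"])
u,v=map(int,px(m,(443,265,40)));u0,v0=u-90,max(v-90,0);print(u0,v0)
cv2.imwrite("pics/c3.png",cv2.resize(im[v0:v0+180,u0:u0+180],(540,540),interpolation=cv2.INTER_CUBIC))
```

```text
6.7 [442.51957245 265.54044438 209.45513462] [3.14109699e+00 4.77077259e-04 2.18248088e+00] [-0.1039472   0.34282654 -0.6965152   1.79286731  0.24584841  1.09362775
 -0.27408944]
185 81
```

View pics/c3.png

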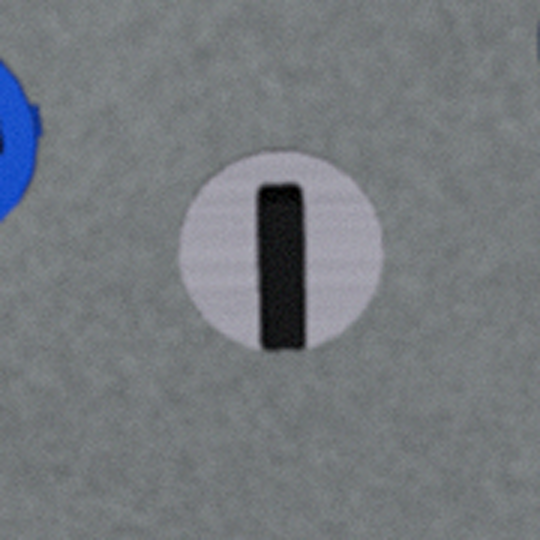

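The crop shows the grey lid's flange centred at (281,252) and the black wing along the tool's x. The blue lid is clear at the left.

Run:
```python
from h import *
import pickle
s,m=pickle.load(open("w3.pkl","rb"));im=cv2.imread("pics/w3.png")[81:261,185:365]
g=cv2.GaussianBlur(im,(3,3),0).astype(int);k=((g.min(2)>135)).astype(np.uint8);k=cv2.morphologyEx(k,cv2.MORPH_OPEN,np.ones((3,3)))
c=max(cv2.findContours(k,0,1)[0],key=cv2.contourArea);c=cv2.convexHull(c);e=cv2.fitEllipse(c);print(e,cv2.contourArea(c))
P=ray(m,e[0][0]+185,e[0][1]+81,28);print("flange",P)
d=(g.max(2)<70).astype(np.uint8);c=max(cv2.findContours(d,0,1)[0],key=cv2.contourArea);print(cv2.minAreaRect(c))
(x,y),(w,h),a=cv2.minAreaRect(c);b=cv2.boxPoints(((x,y),(w,h),a))+[185,81]
W=[ray(m,*q,58)[:2] for q in b];print(np.round(W,1),[np.arctan2(*(W[i+1]-W[i])[::-1]) for i in range(3)])
print(rel(s,(P[0],P[1],39)))
```

```text
((93.24522399902344, 83.52409362792969), (65.95091247558594, 68.27069091796875), 87.49494171142578) 3483.0
flange [443.37174785 269.73532805  28.        ]
((93.0, 89.0), (54.0, 14.0), 90.0)
[[423.2 287. ]
 [433.  293.9]
 [461.3 254.4]
 [451.  247.2]] [np.float64(0.6118769493189781), np.float64(-0.950130941545748), np.float64(-2.529750748109372)]
(array([  3. ,   3. , 170.5]), None)
```

Emit:
{"method": "apply_moves", "body": {"increments": [[3,3,20,-0.005,0.5],[3,3,50,-0.005,0.5],[3,3,80,-0.005,0.5],[3,3,105,-0.005,0.5],[3,3,130,-0.005,0.5]]}}

```text
time: 7.25
position: [443.2, 269.6, 78.2]
tcp_rot: [3.142, -0.0, 2.195]
force: [0.6, -0.5, 0.1]
finger_gap: 42.1
gripper_force: 0.0
```

Emit:
{"method": "apply_moves", "body": {"increments": [[0,0,15,0,0.5],[0,0,28,0,0.5],[0,0,36,0,0.5],[0,0,40,0,0.5],[0,0,40,0,0.5]]}}

```text
time: 7.75
position: [443.3, 269.7, 39.2]
tcp_rot: [-3.142, 0.0, 2.192]
force: [-0.7, -0.6, -0.3]
finger_gap: 42.8
gripper_force: 0.0
```

Emit:
{"method": "apply_moves", "body": {"increments": [[0,0,0,0,1],[0,0,0,0,1],[0,0,0,0,1],[0,0,0,0,1],[0,0,0,0,1]], "newtons": 70}}

```text
time: 8.25
position: [443.4, 269.7, 39.4]
tcp_rot: [3.141, 0.0, 2.192]
force: [0.2, -0.6, 0.4]
finger_gap: 0.1
gripper_force: 0.0
```

Emit:
{"method": "apply_moves", "body": {"increments": [[0,0,0,0,1],[0,0,-10,0,1],[0,0,-30,0,1],[0,0,-60,0,1],[0,0,-90,0,1]]}}

```text
time: 8.75
position: [442.8, 269.7, 130.7]
tcp_rot: [-3.141, -0.0, 2.192]
force: [1.5, 1.1, 0.1]
finger_gap: -0.2
gripper_force: 0.0
```

Emit:
{"method": "apply_moves", "body": {"increments": [[0,0,-30,0,1],[0,0,-60,0,1],[0,0,-80,0,1],[0,0,-80,0,1],[0,0,-80,0,1]]}}

```text
time: 9.25
position: [443.3, 269.6, 209.7]
tcp_rot: [3.141, 0.0, 2.192]
force: [0.0, 0.1, 0.1]
finger_gap: 0.0
gripper_force: 0.0
```

Run:
```python
from h import *
import pickle
s=r.get_state();m=r.camera_model("wrist");im=r.read_camera("wrist")[:,:,::-1]
cv2.imwrite("pics/w4.png",im);pickle.dump((s,m),open("w4.pkl","wb"));print(s["time"],s["position"],s["tcp_rot"],s["force"],s["finger_gap"],s["joint_pos"])
print(rel(s,(559.6,-28.2,205),0.347))
im2=r.read_camera("side");cv2.imwrite("pics/s4.png",im2[:,:,::-1])
u,v=map(int,px(r.camera_model("side"),s["position"]));print(u,v)
c=im2[max(v-70,0):v+110,max(u-90,0):u+90,::-1]
cv2.imwrite("pics/c4.png",np.hstack([cv2.resize(im,(400,300)),cv2.resize(c,(300,300))]))
```

```text
9.25 [443.25683976 269.61757189 209.65512867] [3.14073905e+00 3.68392167e-04 2.19169061e+00] [0.00128497 0.08473475 0.06840684] 0.012756826351218907 [-0.10644653  0.34880466 -0.70351464  1.78638615  0.25166084  1.0969879
 -0.2752047 ]
(array([-309.9,  -78.6,    4.7]), np.float64(-1.2969020478769138))
323 212
```

View pics/c4.png

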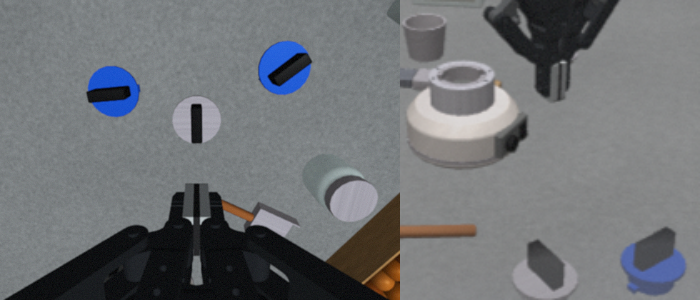

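The grasp missed. In the crop the lid is untouched at wrist (276,167), right under the hand, and the fingers are shut. In the side view the fingertips look higher than the reported TCP, so I check the numbers.

Run:
```python
from h import *
import pickle
s,m=pickle.load(open("w4.pkl","rb"));im=cv2.imread("pics/w4.png")
k=(cv2.GaussianBlur(im,(3,3),0).min(2)>135).astype(np.uint8);k=cv2.morphologyEx(k,cv2.MORPH_OPEN,np.ones((3,3)))
n,l,st,c=cv2.connectedComponentsWithStats(k)
for i in range(1,n):
    if 1500<st[i,4]<8000: print(st[i],c[i].round(1))
i=min(range(1,n),key=lambda i:np.hypot(*(c[i]-(276,167))));pts=np.argwhere(l==i)[:,::-1].astype(np.int32)
e=cv2.fitEllipse(cv2.convexHull(pts));print(e,ray(m,*e[0],28))
sm=r.camera_model("side");S=cv2.imread("pics/s4.png")
p=s["position"];P=np.array([443.4,269.7,0])
print("pred tip",px(sm,p-[0,0,8]),"pred flange c",px(sm,P+[0,0,28]),"pred wing top",px(sm,P+[0,0,58]),"mill rim",px(sm,(559.6,-28.2,105)))
g=S.max(2)
b=(g<75).astype(np.uint8);n,l,st,c=cv2.connectedComponentsWithStats(b)
for i in range(1,n):
    if st[i,4]>150 and st[i,0]>200: print("dark",st[i],c[i].round(1))
print("col tip rows",[ (r_,S[r_,318:336].min(1 if False else 0).min()) for r_ in range(190,225,3)])
for row in range(188,222,2): print(row,g[row,310:340:3])
# same for w1 top image wing etc
```

```text
[ 241  135   69   65 2653] [275.  165.7]
[ 463  253   67   58 3004] [495.6 281.6]
((274.89288330078125, 167.5384979248047), (66.55854034423828, 68.79261779785156), 83.95770263671875) [443.25492403 269.57594809  28.        ]
pred tip (np.float64(323.3255908181798), np.float64(216.96614624702937)) pred flange c (np.float64(320.5418985077882), np.float64(307.1742683233385)) pred wing top (np.float64(320.965120805974), np.float64(292.9678910871113)) mill rim (np.float64(270.0667987619446), np.float64(185.23338639414666))
dark [ 296    0  129   59 5355] [347.5  23.7]
dark [ 509    0   51  216 9471] [536.8 105.4]
dark [295  56  67  15 577] [328.2  64.4]
dark [ 283   80  141  122 6179] [331.9 130.2]
dark [424  98  32  21 208] [437.7 109.7]
dark [ 479  201   81   67 2575] [523.1 232.1]
dark [291 213  18  24 213] [299.7 225.2]
dark [472 230  38  38 188] [488.4 252. ]
dark [274 335  18  36 400] [282.3 351.9]
col tip rows [(190, np.uint8(25)), (193, np.uint8(29)), (196, np.uint8(22)), (199, np.uint8(33)), (202, np.uint8(82)), (205, np.uint8(130)), (208, np.uint8(132)), (211, np.uint8(131)), (21
[... 166 characters left out ...]
8  79 136]
192 [131 116  37  33  43 103  59 101  74 137]
194 [133 112  42  37  43  99  54 100  97 135]
196 [133 137  38  33  43 105  51  98 129 134]
198 [135 134 114  33  44 102  47 101 133 131]
200 [133 133 135  92  84 102  46  87 135 136]
202 [133 132 134 138 109  89  89 135 137 137]
204 [133 130 136 134 133 136 136 135 139 137]
206 [138 135 134 136 136 136 137 137 138 138]
208 [135 134 139 134 134 136 136 135 138 136]
210 [136 137 138 136 136 134 133 134 136 136]
212 [132 139 138 136 135 133 132 136 136 135]
214 [129 135 133 131 138 135 135 137 140 136]
216 [132 136 132 137 137 137 137 136 135 139]
218 [133 135 133 136 136 137 137 137 136 139]
220 [127 137 136 136 135 135 136 135 136 138]
```

Tips show at row 202 in the side view, against about 218 predicted, so they sit about 28 mm farther back than stated. They closed just over the wing, which tops out at 58 mm. I redo the grasp about 25 mm lower.

Emit:
{"method": "apply_moves", "body": {"increments": [[0,0,30,0,0.5],[0,0,65,0,0.5],[0,0,100,0,0.5],[0,0,125,0,0.5],[0,0,145,0,0.5]]}}

```text
time: 9.85
position: [441.8, 268.6, 61.4]
tcp_rot: [-3.138, -0.001, 2.192]
force: [0.2, -0.3, 0.1]
finger_gap: 43.0
gripper_force: 0.0
```

Emit:
{"method": "apply_moves", "body": {"increments": [[0,0,15,0,0.5],[0,0,28,0,0.5],[0,0,38,0,0.5],[0,0,46,0,0.5],[0,0,50,0,0.5]]}}

```text
time: 10.35
position: [443.1, 269.6, 13.6]
tcp_rot: [-3.141, -0.0, 2.192]
force: [-0.7, -1.0, 0.0]
finger_gap: 42.5
gripper_force: 0.0
```

Emit:
{"method": "apply_moves", "body": {"increments": [[0,0,0,0,0.8],[0,0,0,0,1],[0,0,0,0,1],[0,0,0,0,1],[0,0,0,0,1]], "newtons": 70}}

```text
time: 10.85
position: [443.6, 269.9, 14.8]
tcp_rot: [3.14, 0.0, 2.192]
force: [-0.5, -0.9, 6.4]
finger_gap: 12.6
gripper_force: 69.3
```

Emit:
{"method": "apply_moves", "body": {"increments": [[0,0,-3,0,1],[0,0,-10,0,1],[0,0,-30,0,1],[0,0,-60,0,1],[0,0,-90,0,1]]}}

```text
time: 11.35
position: [442.6, 269.3, 105.2]
tcp_rot: [-3.14, -0.0, 2.192]
force: [0.7, 0.2, -2.3]
finger_gap: 12.8
gripper_force: 68.3
```

Emit:
{"method": "apply_moves", "body": {"increments": [[0,0,-35,0,1],[0,0,-70,0,1],[0,0,-90,0,1],[0,0,-90,0,1],[0,0,-90,0,1]]}}

```text
time: 11.85
position: [443.1, 269.2, 194.0]
tcp_rot: [-3.141, 0.0, 2.191]
force: [-0.8, -0.3, -3.5]
finger_gap: 12.6
gripper_force: 68.5
```

Run:
```python
from h import *
import pickle
s=r.get_state();m=r.camera_model("wrist");im=r.read_camera("wrist")[:,:,::-1]
cv2.imwrite("pics/w5.png",im);pickle.dump((s,m),open("w5.pkl","wb"));print(s["time"],s["position"],s["tcp_rot"],s["force"],s["finger_gap"],s["ft_torque"])
print(rel(s,(559.6,-28.2,205),0.347))
sm=r.camera_model("side");im2=r.read_camera("side")[:,:,::-1];cv2.imwrite("pics/s5.png",im2)
u,v=map(int,px(sm,s["position"]));print(u,v)
c=im2[max(v-80,0):v+70,max(u-75,0):u+75]
cv2.imwrite("pics/c5.png",np.hstack([cv2.resize(im[180:420,140:460],(400,300)),cv2.resize(c,(400,400))[50:350]]))
```

```text
11.85 [443.06176377 269.23241781 193.97082858] [-3.14145728e+00  4.19453217e-04  2.19149712e+00] [-0.83767181 -0.29956049 -3.51697313] 12.591689037294284 [-0.01244874  0.04929918  0.02305617]
(array([-309.7,  -78.2,  -10.9]), np.float64(-1.2970955301593499))
323 221
```

View pics/c5.png

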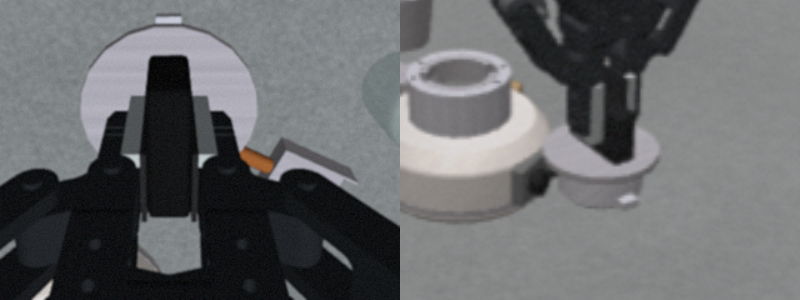

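The lid is held on the wing, level. The flange spans crop x 80–258 around the wing at 147–190, and the front lug shows at (168,18). Next I work out its in-hand offset and a rim-height estimate.

Run:
```python
from h import *
import pickle
from scipy.optimize import least_squares
for f in("w1","w2"):
    s,m=pickle.load(open(f+".pkl","rb"));im=cv2.GaussianBlur(cv2.imread(f"pics/{f}.png"),(5,5),0).astype(int)
    br=im[:,:,0]-im[:,:,2];k=((br>9)&(im.min(2)>110)).astype(np.uint8)
    u,v=map(int,px(m,(559.6,-28.2,105)));w=np.zeros_like(k);w[v-75:v+75,u-75:u+75]=k[v-75:v+75,u-75:u+75]
    w=cv2.morphologyEx(w,cv2.MORPH_OPEN,np.ones((3,3)));n,l,st,c=cv2.connectedComponentsWithStats(w);i=1+st[1:,4].argmax()
    h=cv2.convexHull(np.argwhere(l==i)[:,::-1].astype(np.int32))[:,0];e=cv2.fitEllipse(h);print(f,st[i],e)
    for z in(98,102,106,110):
        P=np.array([ray(m,*q,z)[:2] for q in h]);x,y=(lambda q:q)(*[cv2.fitEllipse(P.astype(np.float32)*1)][0:1])[0:2] if 0 else (0,0)
        o=least_squares(lambda p:np.hypot(P[:,0]-p[0],P[:,1]-p[1])-p[2],[560,-28,42],loss="soft_l1");print(z,o.x.round(2),round(o.cost,2))
s,m=pickle.load(open("w5.pkl","rb"));im=cv2.GaussianBlur(cv2.imread("pics/w5.png"),(3,3),0)
k=(im.min(2)>130).astype(np.uint8);pts=[]
for row in range(203,270):
    xs=np.where(k[row,180:370])[0]
    if len(xs)>20: pts+=[(180+xs[0],row),(180+xs[-1]+1,row)]
zf=s["position"][2]-14.5+28;T=tool(s)
P=np.array([(T.T@(ray(m,*q,zf)-s["position"]))[:2] for q in pts])
o=least_squares(lambda p:np.hypot(P[:,0]-p[0],P[:,1]-p[1])-p[2],[0,0,33],loss="soft_l1",f_scale=.5);print("lid in tool (x,y,R)",o.x,np.abs(o.fun).max(),len(pts))
o=least_squares(lambda p:np.hypot(P[:,0]-p[0],P[:,1]-p[1])-33,[0,0],loss="soft_l1",f_scale=.5);print("R fixed",o.x)
```

```text
w1 [ 217  132  110  106 3741] ((271.5283508300781, 184.76309204101562), (105.8596420288086, 109.25521087646484), 90.765625)
98 [558.48 -28.6   42.61] 0.86
102 [559.6  -28.21  41.99] 0.84
106 [560.73 -27.82  41.37] 0.81
110 [561.85 -27.44  40.76] 0.79
w2 [ 223  135  109  106 3812] ((277.2093505859375, 187.78878784179688), (105.4929428100586, 108.93766021728516), 86.96427154541016)
98 [560.7  -27.76  42.61] 0.96
102 [559.57 -28.2   42.  ] 0.94
106 [558.43 -28.64  41.38] 0.91
110 [557.3  -29.08  40.76] 0.88
lid in tool (x,y,R) [11.26082695  0.96576806 41.53222368] 13.202892968133284 134
R fixed [14.76884652  4.24344592]
```

Run:
```python
from h import *
import pickle
from scipy.optimize import least_squares
s,m=pickle.load(open("w5.pkl","rb"));im=cv2.GaussianBlur(cv2.imread("pics/w5.png"),(3,3),0).astype(int)
k=((im.min(2)>140)&(im[:,:,0]-im[:,:,2]>5)).astype(np.uint8)
n,l,st,c=cv2.connectedComponentsWithStats(k);i=max(range(1,n),key=lambda i:st[i,4] if 150<st[i,1]<230 and 190<c[i][0]<360 else 0);print(st[i])
L=l==i;pts=[]
for row in range(204,275):
    xs=np.where(L[row])[0]
    if len(xs)>20: pts+=[(xs[0]-.5,row),(xs[-1]+.5,row)]
for zf in (205,207.5,210):
  T=tool(s)
  P=np.array([(T.T@(ray(m,*q,zf)-s["position"]))[:2] for q in pts])
  o=least_squares(lambda p:np.hypot(P[:,0]-p[0],P[:,1]-p[1])-p[2],[0,0,33],loss="soft_l1",f_scale=.5);print(zf,o.x.round(2),np.median(np.abs(o.fun)).round(2),len(pts))
```

```text
[ 204  202  143  100 6532]
205 [-2.73 -0.14 33.33] 0.12 142
207.5 [-1.34 -0.14 32.79] 0.11 142
210 [ 0.04 -0.14 32.25] 0.11 142
```

Emit:
{"method": "apply_moves", "body": {"increments": [[-25,-6,0,0,1],[-55,-14,0,0,1],[-90,-23,0,0,1],[-125,-32,0,0,1],[-160,-40,0,0,1]]}}

```text
time: 12.45
position: [503.2, 114.6, 192.8]
tcp_rot: [-3.139, -0.001, 2.192]
force: [0.7, -0.6, -2.1]
finger_gap: 12.4
gripper_force: 68.4
```

Emit:
{"method": "apply_moves", "body": {"increments": [[-35,-9,0,0,1],[-70,-18,0,0,1],[-105,-27,0,0,1],[-135,-34,0,0,1],[-150,-38.5,0,0,1]]}}

```text
time: 12.95
position: [559.7, -31.7, 192.4]
tcp_rot: [-3.139, -0.001, 2.188]
force: [0.0, -0.3, -1.3]
finger_gap: 12.3
gripper_force: 68.4
```

Emit:
{"method": "apply_moves", "body": {"increments": [[0,0,0,-0.1,1],[0,0,0,-0.24,1],[0,0,0,-0.38,1],[0,0,0,-0.52,1],[0,0,0,-0.66,1]]}}

```text
time: 13.45
position: [559.0, -27.2, 193.2]
tcp_rot: [3.142, -0.002, 2.859]
force: [0.4, 0.6, -2.5]
finger_gap: 12.7
gripper_force: 68.4
```

Emit:
{"method": "apply_moves", "body": {"increments": [[0,0,0,-0.14,1],[0,0,0,-0.28,1],[0,0,0,-0.42,1],[0,0,0,-0.55,1],[0,0,0,-0.637,1]]}}

```text
time: 13.95
position: [558.9, -27.3, 193.2]
tcp_rot: [3.14, -0.002, -2.788]
force: [0.2, 0.7, -2.6]
finger_gap: 12.4
gripper_force: 68.4
```

Emit:
{"method": "apply_moves", "body": {"increments": [[0,0,10,0,1],[0,0,25,0,1],[0,0,40,0,1],[0,0,50,0,1],[0,0,50,0,1]]}}

```text
time: 14.45
position: [558.4, -28.3, 142.0]
tcp_rot: [3.14, -0.003, -2.795]
force: [1.0, -0.4, -2.9]
finger_gap: 12.7
gripper_force: 68.5
```

Run:
```python
from h import *
s=r.get_state();print(s["time"],s["position"],s["tcp_rot"],s["force"],s["joint_pos"]);print(rel(s,(559.1,-28.4,120),0.347),r.get_state()["ft_torque"])
```

```text
14.45 [558.39990517 -28.32781849 141.98698722] [ 3.14047123 -0.00328941 -2.79482151] [ 0.97975751 -0.43585863 -2.9263231 ] [ 0.56147339  0.54844911 -0.87231528  1.76577708  0.47540986  1.05693908
  1.43626988]
(array([-0.7, -0.3, 22. ]), np.float64(-0.0002288534177257162)) [-0.08017846 -0.0003316   0.01183783]
```

Emit:
{"method": "apply_moves", "body": {"increments": [[-0.6,-0.3,8,0,1],[-0.6,-0.3,14,0,1],[-0.6,-0.3,18,0,1],[-0.6,-0.3,20,0,1],[-0.6,-0.3,20,0,1]]}}

```text
time: 14.95
position: [560.4, -28.3, 124.1]
tcp_rot: [3.142, -0.0, -2.795]
force: [-0.7, -0.6, -1.7]
finger_gap: 12.3
gripper_force: 68.5
```

Emit:
{"method": "apply_moves", "body": {"increments": [[0,0,1,0,1],[0,0,2,0,1],[0,0,3,0,1],[0,0,4,0,1],[0,0,5,0,1]]}}

```text
time: 15.45
position: [560.4, -28.3, 119.1]
tcp_rot: [-3.142, 0.0, -2.794]
force: [0.2, -0.2, -1.6]
finger_gap: 12.2
gripper_force: 68.5
```

Emit:
{"method": "apply_moves", "body": {"increments": [[1.2,0.3,0,0,1],[1.2,0.3,0,0,1],[1.2,0.3,1,0,1],[1.2,0.3,2,0,1],[1.2,0.3,3,0,1]]}}

```text
time: 15.95
position: [559.2, -28.4, 116.1]
tcp_rot: [-3.142, 0.0, -2.794]
force: [-0.8, 0.1, -1.7]
finger_gap: 12.7
gripper_force: 68.5
```

Emit:
{"method": "apply_moves", "body": {"increments": [[0,0,0.8,0,1],[0,0,1.6,0,1],[0,0,2.4,0,1],[0,0,3.2,0,1],[0,0,3.2,0,1]]}}

```text
time: 16.45
position: [559.1, -28.4, 112.9]
tcp_rot: [3.142, -0.0, -2.795]
force: [-0.4, 0.7, -2.3]
finger_gap: 12.8
gripper_force: 68.5
```

Emit:
{"method": "apply_moves", "body": {"increments": [[0,0,0.8,0,1],[0,0,1.6,0,1],[0,0,2.4,0,1],[0,0,3,0,1],[0,0,3,0,1]]}}

```text
time: 16.95
position: [559.1, -28.4, 109.9]
tcp_rot: [3.142, -0.0, -2.794]
force: [0.3, 0.3, -1.7]
finger_gap: 12.4
gripper_force: 68.5
```

Emit:
{"method": "apply_moves", "body": {"increments": [[0,0,0.8,0,1],[0,0,1.6,0,1],[0,0,2.4,0,1],[0,0,3,0,1],[0,0,3,0,1]]}}

```text
time: 17.45
position: [559.1, -28.4, 106.9]
tcp_rot: [3.142, -0.0, -2.794]
force: [-0.6, -0.7, -2.6]
finger_gap: 12.6
gripper_force: 68.5
```

Emit:
{"method": "apply_moves", "body": {"increments": [[0,0,0.7,0,1],[0,0,1.4,0,1],[0,0,2,0,1],[0,0,2,0,1],[0,0,2,0,1]]}}

```text
time: 17.95
position: [559.2, -28.4, 105.0]
tcp_rot: [-3.142, -0.0, -2.794]
force: [0.2, -0.2, -2.2]
finger_gap: 13.0
gripper_force: 68.5
```

Emit:
{"method": "apply_moves", "body": {"increments": [[0,0,0.7,0,1],[0,0,1.4,0,1],[0,0,2,0,1],[0,0,2,0,1],[0,0,2,0,1]]}}

```text
time: 18.45
position: [559.3, -28.4, 103.1]
tcp_rot: [-3.141, 0.0, -2.794]
force: [-1.3, -0.4, 1.9]
finger_gap: 12.9
gripper_force: 68.8
```

Emit:
{"method": "apply_moves", "body": {"increments": [[0,0,0.7,0,1],[0,0,1.4,0,1],[0,0,2,0,1],[0,0,2,0,1],[0,0,2,0,1]]}}

```text
time: 18.95
position: [559.3, -28.4, 101.1]
tcp_rot: [-3.142, 0.0, -2.794]
force: [-0.7, -0.3, 3.7]
finger_gap: 12.5
gripper_force: 69.1
```

Emit:
{"method": "apply_moves", "body": {"increments": [[0,0,1,0,1],[0,0,2,0,1],[0,0,3,0,1],[0,0,3,0,1],[0,0,3,0,1]]}}

```text
time: 19.45
position: [559.3, -28.3, 98.2]
tcp_rot: [-3.141, 0.0, -2.794]
force: [-1.3, -0.9, 7.0]
finger_gap: 12.6
gripper_force: 69.5
```

Emit:
{"method": "apply_moves", "body": {"increments": [[0,0,0.7,0,1],[0,0,1.4,0,1],[0,0,2,0,1],[0,0,2,0,1],[0,0,2,0,1]]}}

```text
time: 19.95
position: [559.3, -28.3, 96.3]
tcp_rot: [-3.141, 0.0, -2.794]
force: [-2.7, -1.2, 9.0]
finger_gap: 12.6
gripper_force: 69.7
```

Run:
```python
from h import *
F=[]
for _ in range(3):
    r.read_camera("side");s=r.get_state();F.append([*s["force"],*s["ft_torque"],s["position"][2],s["time"]])
print(np.round(F,3));print(s["joint_pos"])
```

```text
[[-2.6420e+00 -9.7000e-01  7.1850e+00 -1.6500e-01  5.6900e-01  1.7000e-02
   9.6367e+01  2.0000e+01]
 [-2.8660e+00 -2.9500e-01  8.0540e+00 -1.6800e-01  5.7200e-01 -1.7000e-02
   9.6367e+01  2.0050e+01]
 [-2.5960e+00 -9.9000e-01  8.1190e+00 -1.6600e-01  5.7900e-01  2.5000e-02
   9.6375e+01  2.0100e+01]]
[ 0.53431954  0.59730544 -0.83701016  1.81537447  0.53162694  0.96937246
  1.38910775]
```

Emit:
{"method": "apply_moves", "body": {"increments": [[0.3,0.1,0.3,0,1],[0.6,0.2,0.6,0,1],[0.6,0.2,0.6,0,1],[0.6,0.2,0.6,0,1],[0.6,0.2,0.6,0,1]]}}

```text
time: 20.6
position: [559.3, -28.4, 96.0]
tcp_rot: [-3.141, 0.001, -2.795]
force: [-1.5, -1.3, 7.8]
finger_gap: 12.6
gripper_force: 69.8
```

Run:
```python
from h import *
F=[]
for _ in range(3):
    r.read_camera("side");s=r.get_state();F.append([*s["force"],*s["ft_torque"],*s["position"],s["time"]])
print(np.mean(F,0).round(3))
```

```text
[-5.10000e-01 -9.04000e-01  8.84700e+00 -1.97000e-01  2.69000e-01
  2.60000e-02  5.59286e+02 -2.83590e+01  9.60240e+01  2.07000e+01]
```

Emit:
{"method": "apply_moves", "body": {"increments": [[0,0,0.2,0.04,1],[0,0,0.2,0.08,1],[0,0,0.2,0.12,1],[0,0,0.2,0.16,1],[0,0,0.2,0.2,1]]}}

```text
time: 21.25
position: [559.6, -28.0, 96.0]
tcp_rot: [-3.142, 0.002, -2.996]
force: [-0.7, 0.6, 9.1]
finger_gap: 12.7
gripper_force: 70.1
```

Run:
```python
from h import *
F=[]
for _ in range(2):
    s=r.get_state();F.append([*s["force"],*s["ft_torque"],*s["position"],s["tcp_rot"][2],s["time"]]);r.read_camera("side")
print(np.round(F,3))
```

```text
[[-7.20000e-01  6.14000e-01  9.07500e+00 -4.00000e-03  8.10000e-02
   4.80000e-02  5.59630e+02 -2.80400e+01  9.59520e+01 -2.99600e+00
   2.12500e+01]
 [-6.94000e-01  4.08000e-01  8.93400e+00  8.60000e-02  1.19000e-01
   1.70000e-02  5.59631e+02 -2.80420e+01  9.60090e+01 -2.99800e+00
   2.13000e+01]]
```

Emit:
{"method": "apply_moves", "body": {"increments": [[0,0,0,0.06,1],[0,0,0,0.12,1],[0,0,0,0.18,1],[0,0,0,0.24,1],[0,0,0,0.3,1]]}}

```text
time: 21.85
position: [559.8, -27.9, 96.1]
tcp_rot: [3.141, 0.003, 2.987]
force: [-0.1, 0.4, 8.6]
finger_gap: 12.7
gripper_force: 70.0
```

```bash
cat > f.py <<'E'
from h import *
F=[]
for _ in range(2):
    s=r.get_state();F.append([*s["force"],*s["ft_torque"],*s["position"],s["tcp_rot"][2],s["time"]]);r.read_camera("side")
print(np.round(F,3))
E
python3 f.py
```

```text
[[-1.40000e-01  4.23000e-01  8.57300e+00  8.10000e-02  6.00000e-02
   4.70000e-02  5.59826e+02 -2.79420e+01  9.60600e+01  2.98700e+00
   2.18500e+01]
 [ 3.92000e-01 -1.46000e-01  8.65900e+00  8.90000e-02 -0.00000e+00
   1.00000e-02  5.59834e+02 -2.79360e+01  9.60970e+01  2.98300e+00
   2.19000e+01]]
```

Emit:
{"method": "apply_moves", "body": {"increments": [[0,0,0,0.05,1],[0,0,0,0.1,1],[0,0,0,0.15,1],[0,0,0,0.2,1],[0,0,0,0.22,1]]}}

```text
time: 22.45
position: [559.9, -28.0, 96.1]
tcp_rot: [3.14, 0.002, 2.767]
force: [0.6, 0.2, 8.9]
finger_gap: 12.6
gripper_force: 69.9
```

```bash
python3 f.py
```

```text
[[ 6.36000e-01  2.07000e-01  8.86800e+00 -4.50000e-02  1.60000e-02
   2.80000e-02  5.59856e+02 -2.79730e+01  9.60980e+01  2.76700e+00
   2.24500e+01]
 [ 4.83000e-01  9.17000e-01  8.23300e+00  6.60000e-02 -6.30000e-02
   2.50000e-02  5.59859e+02 -2.79610e+01  9.61090e+01  2.76700e+00
   2.25000e+01]]
```

Emit:
{"method": "apply_moves", "body": {"increments": [[0,0,0,0.02,1],[0,0,0,0.04,1],[0,0,0,0.06,1],[0,0,0,0.07,1],[0,0,0,0.08,1]]}}

```text
time: 23.05
position: [559.9, -28.0, 96.1]
tcp_rot: [3.14, 0.002, 2.689]
force: [-0.6, 0.2, 8.9]
finger_gap: 12.8
gripper_force: 70.0
```

```bash
python3 f.py
```

```text
[[-5.56000e-01  2.07000e-01  8.88100e+00  2.80000e-02  2.00000e-03
   3.00000e-03  5.59873e+02 -2.79980e+01  9.60660e+01  2.68900e+00
   2.30500e+01]
 [ 5.86000e-01  6.19000e-01  8.28100e+00  3.70000e-02  4.90000e-02
   2.20000e-02  5.59858e+02 -2.79730e+01  9.60700e+01  2.68800e+00
   2.31000e+01]]
```

Emit:
{"method": "apply_moves", "body": {"increments": [[0,0,0,0.01,1],[0,0,0,0.02,1],[0,0,0,0.03,1],[0,0,0,0.03,1],[0,0,0,0.03,1]]}}

```text
time: 23.65
position: [559.9, -28.0, 96.1]
tcp_rot: [3.14, 0.002, 2.659]
force: [0.2, 0.4, 8.9]
finger_gap: 12.6
gripper_force: 69.9
```

```bash
python3 f.py
```

```text
[[ 2.17000e-01  4.42000e-01  8.94600e+00 -2.00000e-03  4.00000e-03
   3.70000e-02  5.59888e+02 -2.79940e+01  9.60780e+01  2.65900e+00
   2.36500e+01]
 [ 2.56000e-01 -4.30000e-02  7.62400e+00  3.70000e-02 -1.60000e-02
  -5.00000e-03  5.59866e+02 -2.79650e+01  9.60560e+01  2.65900e+00
   2.37000e+01]]
```

Nothing yet; I go on in small steps to the stop.

Emit:
{"method": "apply_moves", "body": {"increments": [[0,0,0,0.01,1],[0,0,0,0.02,1],[0,0,0,0.03,1],[0,0,0,0.03,1],[0,0,0,0.03,1]]}}

```text
time: 24.25
position: [559.9, -28.0, 96.1]
tcp_rot: [3.14, 0.002, 2.629]
force: [-0.0, -0.4, 7.8]
finger_gap: 12.7
gripper_force: 69.9
```

```bash
python3 f.py
```

```text
[[-1.90000e-02 -4.41000e-01  7.76800e+00  7.40000e-02  8.00000e-03
  -4.50000e-02  5.59873e+02 -2.79870e+01  9.60730e+01  2.62900e+00
   2.42500e+01]
 [ 4.49000e-01 -1.16000e-01  8.25200e+00  8.00000e-03  1.90000e-02
  -1.40000e-02  5.59892e+02 -2.80150e+01  9.60740e+01  2.62900e+00
   2.43000e+01]]
```

Emit:
{"method": "apply_moves", "body": {"increments": [[0,0,0,0.01,1],[0,0,0,0.015,1],[0,0,0,0.02,1],[0,0,0,0.02,1],[0,0,0,0.02,1]]}}

```text
time: 24.85
position: [559.8, -28.0, 96.1]
tcp_rot: [3.14, 0.002, 2.609]
force: [0.1, 0.7, 8.1]
finger_gap: 12.4
gripper_force: 70.0
```

```bash
python3 f.py
```

```text
[[ 1.3200e-01  6.5300e-01  8.0970e+00  3.8000e-02  7.0000e-03  7.2000e-02
   5.5984e+02 -2.7974e+01  9.6056e+01  2.6090e+00  2.4850e+01]
 [ 4.9900e-01  4.5700e-01  8.7670e+00  4.1000e-02  7.1000e-02  6.5000e-02
   5.5988e+02 -2.8048e+01  9.6060e+01  2.6090e+00  2.4900e+01]]
```

Emit:
{"method": "apply_moves", "body": {"increments": [[0,0,0,0.01,1],[0,0,0,0.015,1],[0,0,0,0.02,1],[0,0,0,0.02,1],[0,0,0,0.02,1]]}}

```text
time: 25.45
position: [559.7, -28.2, 96.0]
tcp_rot: [3.14, 0.002, 2.589]
force: [0.2, -0.1, 9.7]
finger_gap: 12.7
gripper_force: 70.0
```

```bash
python3 f.py
```

```text
[[ 1.96000e-01 -1.24000e-01  9.68100e+00 -9.60000e-02  1.23000e-01
   9.50000e-02  5.59723e+02 -2.81590e+01  9.60460e+01  2.58900e+00
   2.54500e+01]
 [-8.70000e-01 -1.00000e-02  9.23600e+00 -4.80000e-02  1.32000e-01
   1.52000e-01  5.59747e+02 -2.81510e+01  9.60420e+01  2.58900e+00
   2.55000e+01]]
```

Emit:
{"method": "apply_moves", "body": {"increments": [[0,0,0,-0.02,1],[0,0,-1,-0.02,1],[0,0,-2,-0.02,1],[0,0,-3,-0.02,1],[0,0,-4,-0.02,1]]}}

```text
time: 26.05
position: [559.6, -28.2, 99.7]
tcp_rot: [3.14, 0.002, 2.609]
force: [1.6, 0.3, 4.0]
finger_gap: 12.8
gripper_force: 69.4
```

Emit:
{"method": "apply_moves", "body": {"increments": [[0,0,-0.5,0,1],[0,0,-0.5,0,1],[0,0,-0.5,0,1],[0,0,-0.5,0,1],[0,0,-0.5,0,1]]}}

```text
time: 26.55
position: [559.0, -28.2, 99.9]
tcp_rot: [3.141, 0.001, 2.609]
force: [4.7, 0.2, 4.6]
finger_gap: 12.9
gripper_force: 69.4
```

```bash
python3 f.py
```

```text
[[ 4.72100e+00  1.87000e-01  4.57900e+00  1.27000e-01 -9.65000e-01
  -6.00000e-03  5.59044e+02 -2.82210e+01  9.98720e+01  2.60900e+00
   2.65500e+01]
 [ 3.72300e+00  1.04800e+00  5.60000e+00  1.51000e-01 -1.00000e+00
   1.50000e-02  5.59003e+02 -2.82580e+01  9.98560e+01  2.60900e+00
   2.66000e+01]]
```

Emit:
{"method": "apply_moves", "body": {"increments": [[-0.7,0.4,0,0,1],[-0.7,0.4,-0.4,0,1],[-0.7,0.4,-0.8,0,1],[-0.7,0.4,-0.8,0,1],[-0.7,0.4,-0.8,0,1]]}}

```text
time: 27.15
position: [559.1, -28.3, 100.4]
tcp_rot: [-3.141, -0.0, 2.609]
force: [1.7, 0.5, 4.2]
finger_gap: 12.4
gripper_force: 69.4
```

```bash
python3 f.py
```

```text
[[ 1.67700e+00  4.94000e-01  4.21800e+00  3.47000e-01 -4.41000e-01
   4.30000e-02  5.59057e+02 -2.83020e+01  1.00403e+02  2.60900e+00
   2.71500e+01]
 [ 1.38400e+00  1.66200e+00  4.51200e+00  2.93000e-01 -4.00000e-01
  -8.00000e-03  5.59048e+02 -2.83130e+01  1.00377e+02  2.60900e+00
   2.72000e+01]]
```

Emit:
{"method": "apply_moves", "body": {"increments": [[-0.2,0,-0.3,0,1],[-0.3,0,-0.6,0,1],[-0.3,0,-0.6,0,1],[-0.3,0,-0.6,0,1],[-0.3,0,-0.6,0,1]]}}

```text
time: 27.75
position: [559.1, -28.3, 100.9]
tcp_rot: [-3.141, -0.001, 2.609]
force: [-1.0, 2.3, 3.2]
finger_gap: 12.8
gripper_force: 69.3
```

```bash
python3 f.py
```

```text
[[-1.00100e+00  2.27100e+00  3.17000e+00  6.76000e-01  1.76000e-01
   4.50000e-02  5.59150e+02 -2.83380e+01  1.00935e+02  2.60900e+00
   2.77500e+01]
 [-1.02100e+00  2.87500e+00  4.35600e+00  6.95000e-01  2.48000e-01
  -3.00000e-03  5.59199e+02 -2.83790e+01  1.00964e+02  2.60900e+00
   2.78000e+01]]
```

Emit:
{"method": "apply_moves", "body": {"increments": [[0,0,-0.3,0,1],[0,0,-0.6,0,1],[0,0,-0.6,0,1],[0,0,-0.6,0,1],[0,0,-0.6,0,1]]}}

```text
time: 28.35
position: [559.1, -28.4, 101.2]
tcp_rot: [-3.141, -0.001, 2.609]
force: [0.7, 4.3, -7.6]
finger_gap: 12.7
gripper_force: 68.1
```

```bash
python3 f.py
```

```text
[[ 6.66000e-01  4.33300e+00 -7.62500e+00  1.13100e+00 -7.80000e-02
   1.00000e-02  5.59112e+02 -2.83750e+01  1.01156e+02  2.60900e+00
   2.83500e+01]
 [-3.99000e-01  4.97200e+00 -8.25900e+00  1.14100e+00 -9.00000e-02
   7.30000e-02  5.59095e+02 -2.84060e+01  1.01174e+02  2.60900e+00
   2.84000e+01]]
```

Pulling up 0.6 mm turned the force to −8 N, so the lugs are caught under the lip at the 17 mm lock depth. I relieve the load and let go.

Emit:
{"method": "apply_moves", "body": {"increments": [[0.1,0.2,0.2,0,1],[0.3,0.4,0.4,0,1],[0.3,0.4,0.4,0,1],[0.3,0.4,0.4,0,1],[0.3,0.4,0.4,0,1]]}}

```text
time: 28.95
position: [559.2, -28.3, 101.2]
tcp_rot: [-3.141, -0.0, 2.609]
force: [-1.4, 2.1, -7.1]
finger_gap: 12.5
gripper_force: 68.5
```

```bash
python3 f.py
```

```text
[[-1.38800e+00  2.10900e+00 -7.14900e+00  6.79000e-01  5.49000e-01
   2.90000e-02  5.59171e+02 -2.83400e+01  1.01167e+02  2.60900e+00
   2.89500e+01]
 [-3.69500e+00  2.70800e+00 -7.62800e+00  5.82000e-01  5.70000e-01
   4.90000e-02  5.59201e+02 -2.83600e+01  1.01163e+02  2.60900e+00
   2.90000e+01]]
```

Emit:
{"method": "apply_moves", "body": {"increments": [[0.2,0.2,0.3,0,1],[0.2,0.2,0.4,0,1],[0.2,0.2,0.4,0,1],[0.2,0.2,0.4,0,1],[0.2,0.2,0.4,0,1]]}}

```text
time: 29.55
position: [559.6, -28.2, 101.1]
tcp_rot: [-3.141, 0.001, 2.608]
force: [-4.2, -0.7, 0.5]
finger_gap: 12.5
gripper_force: 69.4
```

Emit:
{"method": "apply_moves", "body": {"increments": [[0,0,0,0,0.8],[0,0,0,0,0.6],[0,0,0,0,0.45],[0,0,0,0,0.45],[0,0,0,0,0.45]]}}

```text
time: 30.05
position: [559.8, -27.7, 101.1]
tcp_rot: [3.141, 0.001, 2.609]
force: [-0.2, -0.2, 0.8]
finger_gap: 47.0
gripper_force: 0.0
```

Emit:
{"method": "apply_moves", "body": {"increments": [[0,0,-5,0,0.45],[0,0,-15,0,0.45],[0,0,-35,0,0.45],[0,0,-65,0,0.45],[0,0,-95,0,0.45]]}}

```text
time: 30.55
position: [559.3, -27.6, 197.6]
tcp_rot: [3.141, -0.0, 2.609]
force: [0.0, 0.4, -0.4]
finger_gap: 47.2
gripper_force: 0.0
```

Emit:
{"method": "apply_moves", "body": {"increments": [[-10,0,-20,0,0.45],[-40,0,-20,0,0.45],[-80,0,-20,0,0.45],[-110,0,-20,0,0.45],[-110,0,-20,0,0.45]]}}

```text
time: 31.05
position: [656.7, -87.0, 215.8]
tcp_rot: [3.142, 0.001, 2.605]
force: [0.0, -0.6, -0.2]
finger_gap: 46.9
gripper_force: 0.0
```

Run:
```python
from h import *
s=r.get_state();m=r.camera_model("wrist");im=r.read_camera("wrist")[:,:,::-1];print(s["time"],s["position"],s["force"])
cv2.imwrite("pics/w6.png",im)
im2=r.read_camera("side")[:,:,::-1];c=im2[120:270,200:350]
cv2.imwrite("pics/c6.png",np.hstack([cv2.resize(im,(400,300)),cv2.resize(c,(300,300))]))
```

```text
31.05 [656.73753753 -86.97930231 215.83076119] [ 0.04137168 -0.6134128  -0.16364192]
```

View pics/c6.png

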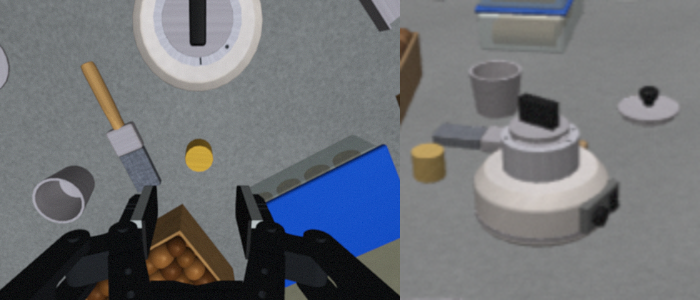

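The final view shows the lid seated level in the collar, its wing at (197,22) in line with the bar mark at (200,61). The flange stands clear of the rim, nothing else has moved and the hand is clear.

```bash
python3 -c "
from station import r
print(r.close_job())"
```

```text
the job is handed in; nothing more can be done
None
```

The job is handed in at about 31 s of the 64 s allowed. The lid is in the mill, twisted clockwise to the stop and sprung up into its lock notches: a light upward pull caught under the lip at the 17 mm lock depth. It sits level and let go, and the final views show nothing else moved. My first grasp closed just above the wing without touching the lid, and the second held.

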